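Close and file a dried slide tray on the sloping rack

TASK

The covered slide tray in the dryer was pushed in back to front, finger lug inside, and its clear cover is still raised for drying: take it out, press the cover fully down, and file the tray in the sloping rack squarely on top of the one already there, finger lug at the upper end. The lower tray has slipped up the slope, so see that both end up lying flat and close against the backstop. Lay the tray in gently and leave everything else where it is.

Things in the scene. Friction and masses are not known exactly. Their poses are not given: they have to be found in the camera images.
- tray: the task's slide tray: white plastic, 172 x 62 mm, side walls 15 mm high, four glass slides in it, about 0.17 kg, clear cover on top. Origin: centre of its underside; x along its length towards the end with the finger lug, z up. 18 mm thick with the cover closed, 23 mm raised. At the start it lies level in one of the dryer's slots, lug inside, its plain end (heel) sticking out 55 to 75 mm
- cover (a joint): height in m of the tray's clear cover above closed: 0 is fully down, 0.005 raised on its catches (4.5 to 5 mm at the start). The cover is 166 x 56 x 3 mm, 3 mm in from the tray's sides, guided so that it stays parallel; a push of about 6 N on its middle, with the tray resting on something, takes it down, and it stays where it is left
- tray_heel (a point): middle of the bottom edge of the tray's plain end, 86 mm behind the tray's origin
- tray_lug (a point): centre of the tray's finger lug, 94 mm ahead of the tray's origin and 7.5 mm above its underside; the lug is 16 mm long (beyond the 172 mm), 24 mm wide and 8 mm thick
- filed_tray: the tray already in the rack's task bay: the same as tray, cover closed (172 x 62 x 18 mm, lug extra), lug at the upper end, slipped 15 to 40 mm up the slope from the backstop; it slides when pushed with a few N. Origin and axes as for tray
- filed_heel (a point): middle of the bottom edge of the filed tray's plain end (the lower end, nearest the backstop)
- rack: fixed grey steel rack of two bays, its deck sloping down at 20 degrees, away from the robot, to a backstop 70 mm high. Frame tilted with the deck: x down the slope, y across, z square to the deck; origin on the deck at the foot of the backstop's face (x = 0), mid-width of the task bay, 30 mm above the bench. The deck runs up to x = -140 mm, so a filed tray overhangs it by 32 mm
- rack_cheek (a point): top front corner of the task bay's cheek on the +y side, at x = -95, y = +36.5, z = 45 mm in the rack's frame: the bay's two cheeks, 3 mm thick and 45 mm high, stand from the backstop to there, 73 mm apart inside; upslope of them a tray's sides are free. The other bay, centred at y = +94 mm, holds a slide box
- dryer: fixed grey bench-top slide dryer, 170 mm deep, 264 wide, 95 high. Origin on the bench; x points into it, its front face is at x = -120 mm. Two level slots open to the front, centred at y = -51.5 and +51.5 mm, each 85 mm wide, floor 55 mm and ceiling 89 mm above the bench. A control column is at the +y side. The bench is clear in front of dryer and rack, around x = 0.43, y = 0 of the robot
- open_tray: the other tray in the dryer, to be left: the same size and shape but without a cover, its finger lug outside. Origin and axes as for tray
- rack_box: black slide box, 88 x 60 x 34 mm, lying in the rack's other bay, to be left. Origin: centre of its underside
- bench_box: black slide box, 88 x 60 x 34 mm, on the bench at the left, to be left. Origin: centre of its underside
- dish: covered glass dish, 65 mm across, 15 mm high, on the bench between dryer and rack, to be left. Origin: centre of its underside
- jar: round glass staining jar with lid, 60 mm across, 107 mm high, at the back, to be left. Origin: centre of its underside
- notebook: closed notebook, 154 x 214 x 15 mm, at the right, to be left. Origin: centre of its underside
- marker: marker pen, 120 x 15 mm, lying on the bench at the near right, to be left. Origin: middle of its underside
Mind the look-alikes: they are no part of the job. What is shaped like the tray but green is not meant. Leave any yellow look-alike of the filed_tray alone.

How it is judged:
By the outcome, as a careful person would: the job done as asked, in the order asked, and still so for the second after the job is handed in, with the robot touching nothing.
It also fails if it takes over 64 s, if anything falls off the work surface, if the arm or the gripper's body presses on something with over 40 N, if the wrist force passes 120 N, or if a joint passes its speed limit or range.

ROBOT

A 6-joint arm with a two-finger parallel gripper is mounted at the origin on the work surface. World frame = base frame: x ahead of the robot, y to its left, z up, the work surface at z = 0. Lengths are in m, angles in rad, forces in N, time in s.
With the tool pointing down it reaches from about 0.25 to 0.725 m from the base axis. Payload 4 kg.
Tool frame: the origin (TCP) lies midway between the tips of the shut fingers; the grasp point (between the pads) lies bot.tcp_to_grasp behind it (bot.tcp_to_grasp is the distance from the TCP to the grasp point, in m); z points along the fingers, y is the line along which they close (so a half turn about z gives the same grasp; the last joint's range is limited). The gripper opens to 85 mm and grips with 20 to 120 N. Pads are 22 mm wide; open, the fingers measure 114 mm over their backs; the gripper's body (76 mm by 85 mm) begins 54 mm behind the grasp point. The pads swing forward as they close: fully open they stand 13 mm farther back than shut.
Start: joints at [-1.283, 0.241, 0.005, 1.335, 0, 1.571], TCP at [0.142, -0.479, 0.231] pointing down, gripper open.
Joint ranges: [-2.72, 2.72], [-1.05, 1.87], [-1.09, 1.28], [-1.99, 2.15], [-1.42, 1.44], [-3.14, 3.14]. Speed limits (rad/s): [2.79, 2.79, 3.14, 3.14, 3.14, 3.14].

INTERFACE

Orientations are given as a unit quaternion [x, y, z, w].
In Python, from workcell import readout, camera, bot gives the robot as it stands. The module is installed in compiled form; this text tells all that it offers.
- The arm moves only by the tool jog_arm, never from a script. Its argument "motion" is a list of rows, each an object of numbers: "x", "y", "z": the shift along the tool's x, y, z in mm; "spin": the turn about the tool's z in degrees; "fingers": the closure, from -1 (fully open) to 1 (shut). A call has 1 to 8 rows; each row is the pose to reach, as a shift and turn from the pose commanded when the call began, along the tool's axes at that moment; what a row does not reach only later rows make up. A row lasts 1/8 s, in which the tool goes at most 62.5 mm and 10.7 degrees, less where a joint would pass 70% of its speed; a pose out of reach is approached as far as the arm can. A call with a gripper value outside its range is refused whole. The fingers move at their own pace and stop on an object; the grip force is fixed at half the most. Time passes only in rows, so rows that repeat a pose let the fingers close. It gives the time, the measured TCP pose, the force, the opening and the grip force at its end, in the units of the state.
- readout.get_obs(): the state, without advancing time (a new reading comes with each control period).
- camera(name): name is "side" or "top" or "wrist"; returns a dict with "pixels" (420x560x3 uint8, red, green, blue), "K" (3x3 intrinsics, pixels), "rvec" (rotation vector, rad) and "tvec" (3), from world to camera coordinates, as OpenCV has them. Camera axes: x right, y down, z forward; pixel columns grow to the right and rows downward; lengths in m; the calibration is good to about 2 mm. The wrist camera is an equidistant fisheye: a pixel r from the principal point sees the ray r / f radians off the axis. A picture is of the moment at which its call begins. There is no depth.
- bot.job_done(): hands the job in; it is judged then, once.
The state is a dict: "clock": time; "joint_pos": joint angles; "joint_vel": joint speeds; "tau": joint torques, N m; "eef_pos": TCP position; "tool_rot": TCP orientation; "ft_force": force on the tool from outside, world axes, zero at the start; "ft_torque": the same for the moment, N m; "grip_width": finger opening in m; "grasp_force": force on a finger pad.
Only numpy, scipy, OpenCV 4.12 (cv2) and the standard library are available. Lean on these libraries where they do the work, as an engineer would, in place of code of your own. Each camera call takes 0.05 s, during which the arm holds its last target. There are 200 camera calls.

## Working session

There is one attempt and no reset: what is moved stays moved. The work goes in short steps, Python scripts to look and compute and a tool call to move; the robot and the scene stay as the last step left them, time stands still between calls to the robot, and variables do not carry over. Pictures are saved under pics/ and viewed, at most 10 in all, crops included, and the job is handed in when it is done.

Besides the shell and the picture viewer there is one more tool, called after "Emit:" by a JSON object that holds its "api" and its "payload", one argument or row to a line. jog_arm: Moves the arm, as the interface text tells. Its arguments: {"type":"object","properties":{"motion":{"type":"array"}},"required":["motion"]}

```bash
mkdir -p pics
cat > h.py <<'E'
import numpy as np, cv2
from scipy.spatial.transform import Rotation as R
from workcell import readout, camera, bot
def snap(n,f):
    c=camera(n); cv2.imwrite(f,c['pixels'][:,:,::-1]); np.savez(f[:-4]+'.npz',**{k:np.array(v) for k,v in c.items()}); return c
def load(f): return dict(np.load(f))
def ray(c,u,v):
    Rm=cv2.Rodrigues(np.array(c['rvec'],float))[0]; t=np.array(c['tvec'],float).ravel(); K=np.array(c['K'])
    d=np.linalg.inv(K)@[u,v,1]
    return -Rm.T@t, Rm.T@d
def fray(c,u,v):
    Rm=cv2.Rodrigues(np.array(c['rvec'],float))[0]; t=np.array(c['tvec'],float).ravel(); K=np.array(c['K'])
    a=np.array([(u-K[0,2])/K[0,0],(v-K[1,2])/K[1,1]]); r=np.linalg.norm(a)
    d=np.array([*(a/r*np.sin(r)),np.cos(r)]) if r>0 else np.array([0,0,1.])
    return -Rm.T@t, Rm.T@d
def onz(c,u,v,z,f=ray):
    o,d=f(c,u,v); return o+d*(z-o[2])/d[2]
def proj(c,P):
    return cv2.projectPoints(np.array(P,float).reshape(-1,1,3),np.array(c['rvec'],float),np.array(c['tvec'],float),np.array(c['K'],float),None)[0].reshape(-1,2)
E
python3 - <<'E'
from h import *
a=snap('top','pics/top0.png');b=snap('side','pics/side0.png')
for c in(a,b):
    o,d=ray(c,280,210);print(c['K'],o,d)
o=readout.get_obs();print(o, bot.tcp_to_grasp)
E
```

```text
[[455.80612059   0.         278.33070242]
 [  0.         455.80612059 211.13474563]
 [  0.           0.           1.        ]] [0.41909315 0.03821041 1.47525751] [ 0.11637132  0.01330291 -0.99312656]
[[441.41008745   0.         287.09335133]
 [  0.         441.41008745 203.12049834]
 [  0.           0.           1.        ]] [ 0.1512083  -1.06207044  1.2549411 ] [ 0.22360251  0.65672492 -0.72056605]
{'clock': 0.1, 'joint_pos': array([-1.28300610e+00,  2.41348151e-01,  3.88092926e-03,  1.33516625e+00,
        5.82986234e-06,  1.57083149e+00]), 'joint_vel': array([-2.09789033e-05, -1.23743015e-03,  2.79438695e-03,  7.62198622e-04,
       -9.59457665e-04,  6.53007529e-04]), 'tau': array([-9.18563601e-04, -3.73138726e+01,  2.53009683e+01,  1.08785508e-02,
       -2.61122511e-05,  2.84083242e-06]), 'eef_pos': array([ 0.14176503, -0.47891705,  0.23050509]), 'tool_rot': array([ 9.89667053e-01,  1.43381588e-01, -1.28853940e-04, -9.09497038e-04]), 'ft_force': array([ 0.47670759, -0.86177707, -0.20486595]), 'ft_torque': array([-0.02715668,  0.0309669 ,  0.01612145]), 'grasp_force': 0.0, 'grip_width': 0.0853794943240702} 0.0187
```

View pics/top0.png

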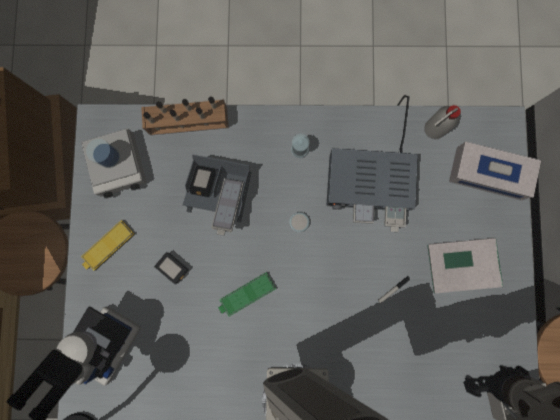

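View pics/side0.png

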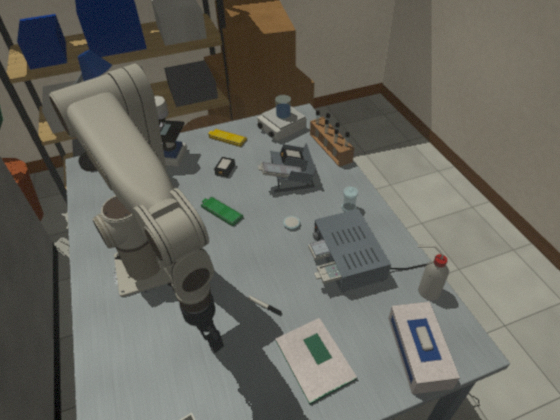

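Run:
```python
from h import *
a=cv2.imread('pics/top0.png')
c1=cv2.resize(a[140:240,320:430],None,fx=3.6,fy=4*0.9,interpolation=cv2.INTER_CUBIC)
c2=cv2.resize(a[140:240,175:285],None,fx=3.6,fy=3.6,interpolation=cv2.INTER_CUBIC)
cv2.imwrite('pics/crop0.png',np.hstack([c2,c1]))
c=load('pics/top0.npz')
for n,u,v,z in [('tray',365,221,.07),('dryFL',328,205,.095),('dryFR',417,209,.095),('dryBL',331,149,.095),('dryBR',418,152,.095),('dish',299,222,.01)]: print(n,onz(c,u,v,z).round(3))
```

```text
tray [ 0.552 -0.206  0.07 ]
dryFL [ 0.597 -0.089  0.095]
dryFR [ 0.587 -0.359  0.095]
dryBL [ 0.772 -0.099  0.095]
dryBR [ 0.764 -0.367  0.095]
dish [ 0.552 -0.004  0.01 ]
```

View pics/crop0.png

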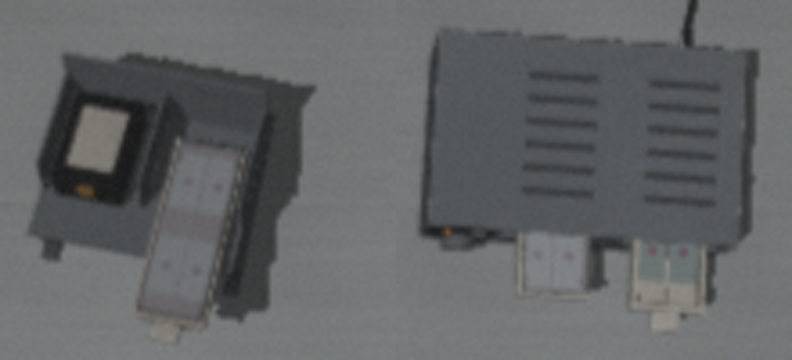

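Candidates in the top view: the covered tray in the dryer, heel out, at (363,213); the open tray, lug out, at (396,216); the green look-alike at (247,294); the filed tray at (230,203); and the yellow look-alike at (108,245). I choose (363,213): the crop shows a grey cover, a plain end and no lug. The rack's filed tray has its lug at the upper (near) end, about (221,231).

```bash
cat >> h.py <<'E'
def mv(x,y,z,yaw):
    o=readout.get_obs(); Rm=R.from_quat(o['tool_rot']).as_matrix()
    d=Rm.T@(np.array([x,y,z])-o['eef_pos'])*1000
    cy=np.degrees(np.arctan2(Rm[1,0],Rm[0,0])); s=(cy-yaw+180)%360-180
    print('clk',round(o['clock'],2),'tcp',o['eef_pos'].round(4),'yaw',cy.round(2),'F',o['ft_force'].round(1),'j6',o['joint_pos'][5].round(2),'-> shift',d.round(1),'spin',round(s,1))
E
python3 - <<'E'
from h import *
c=load('pics/top0.npz')
q=lambda u,v:(320+(u-396)/3.6,140+v/3.6)
q2=lambda u,v:(175+u/3.6,140+v/3.6)
for n,p,z in [('heelL',q(516,295),.07),('heelR',q(588,297),.07),('FL',q(422,235),.095),('FR',q(745,245),.095),('BL',q(437,30),.095),('BR',q(755,50),.095),
 ('filed lugL',q2(137,310),.095),('filed lugR',q2(205,327),.095),('filed heelL',q2(175,143),.055),('filed heelR',q2(245,153),.055),('backstopL',q2(65,55),.096),('bsR',q2(313,87),.096)]: print(n,np.round(p,1),onz(c,*p,z).round(3))
mv(.47,-.21,.22,-2.5)
E
```

```text
heelL [353.3 221.9] [ 0.548 -0.17   0.07 ]
heelR [373.3 222.5] [ 0.547 -0.231  0.07 ]
FL [327.2 205.3] [ 0.596 -0.087  0.095]
FR [416.9 208.1] [ 0.59  -0.359  0.095]
BL [331.4 148.3] [ 0.774 -0.1    0.095]
BR [419.7 153.9] [ 0.758 -0.372  0.095]
filed lugL [213.1 226.1] [0.53  0.26  0.095]
filed lugR [231.9 230.8] [0.516 0.202 0.095]
filed heelL [223.6 179.7] [0.681 0.237 0.055]
filed heelR [243.1 182.5] [0.672 0.175 0.055]
backstopL [193.1 155.3] [0.749 0.328 0.096]
bsR [261.9 164.2] [0.723 0.114 0.096]
clk 0.1 tcp [ 0.1418 -0.4789  0.2305] yaw 16.49 F [ 0.5 -0.9 -0.2] j6 1.57 -> shift [ 391.1 -164.7   10.8] spin 19.0
```

Emit:
{"api": "jog_arm", "payload": {
  "motion": [
    {"x":49,"y":-20.6,"z":1,"spin":2.4},
    {"x":98,"y":-41,"z":3,"spin":4.8},
    {"x":147,"y":-62,"z":4,"spin":7.1},
    {"x":196,"y":-82,"z":5,"spin":9.5},
    {"x":245,"y":-103,"z":7,"spin":12},
    {"x":294,"y":-124,"z":8,"spin":14.5},
    {"x":343,"y":-144,"z":10,"spin":17},
    {"x":391,"y":-165,"z":11,"spin":19}
  ]
}}

```text
validation failed for argument at $.mo...
```

Run:
```python
from h import *
c=snap('wrist','pics/w1.png'); print(c['K'],fray(c,c['K'][0][2],c['K'][1][2]))
im=cv2.imread('pics/w1.png'); cv2.imwrite('pics/w1b.png',cv2.resize(im,(800,600),interpolation=cv2.INTER_CUBIC))
mv(.47,-.21,.22,-2.5)
```

```text
[[325.1922621    0.         280.04720934]
 [  0.         325.1922621  208.08634369]
 [  0.           0.           1.        ]] (array([ 0.22008657, -0.45576081,  0.37255422]), array([-0.30505857, -0.08888834, -0.94817621]))
clk 0.15 tcp [ 0.1418 -0.479   0.2306] yaw 16.49 F [ 0.2 -0.2 -0.3] j6 1.57 -> shift [ 391.1 -164.7   10.9] spin 19.0
```

View pics/w1b.png

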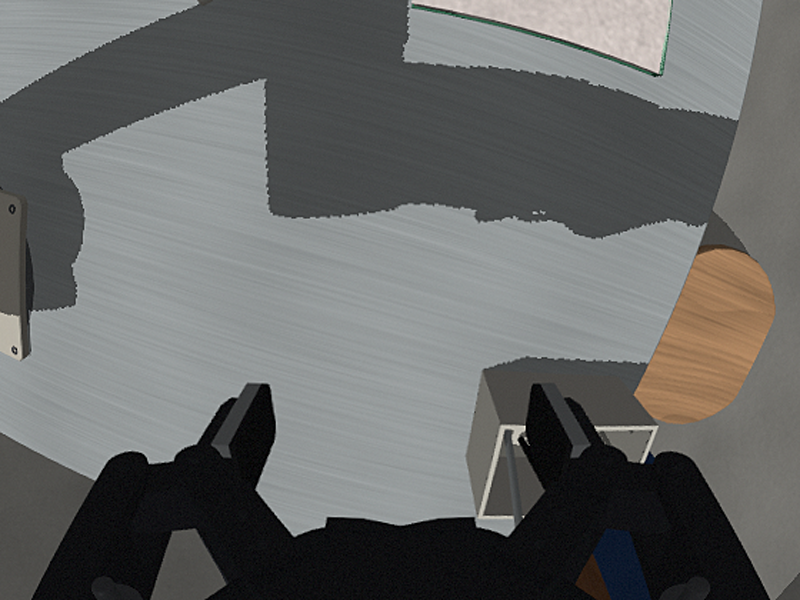

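The wrist view shows only bench, the open fingers at (250,420) and (555,420) in the 800-wide picture, and the notebook at the top right. The move was refused and the arm has not moved, so I'll give every field in each row.

Emit:
{"api": "jog_arm", "payload": {
  "motion": [
    {"x":49,"y":-21,"z":1,"spin":2.4,"fingers":-1},
    {"x":98,"y":-41,"z":3,"spin":4.8,"fingers":-1},
    {"x":147,"y":-62,"z":4,"spin":7,"fingers":-1},
    {"x":196,"y":-82,"z":5,"spin":9.5,"fingers":-1},
    {"x":245,"y":-103,"z":7,"spin":12,"fingers":-1},
    {"x":294,"y":-124,"z":8,"spin":14.5,"fingers":-1},
    {"x":343,"y":-144,"z":10,"spin":17,"fingers":-1},
    {"x":391,"y":-165,"z":11,"spin":19,"fingers":-1}
  ]
}}

```text
clock: 1.15
eef_pos: [0.471, -0.2089, 0.2199]
tool_rot: [1.0, -0.022, -0.0, -0.0]
ft_force: [0.3, -0.9, 1.1]
grip_width: 0.0853
grasp_force: 0.0
```

Run:
```python
from h import *
c=snap('wrist','pics/w2.png')
im=cv2.imread('pics/w2.png'); cv2.imwrite('pics/w2b.png',cv2.resize(im,(800,600),interpolation=cv2.INTER_CUBIC))
mv(.47,-.21,.22,-2.5)
```

```text
clk 1.2 tcp [ 0.4756 -0.2049  0.2196] yaw -2.28 F [4.2 1.3 0.7] j6 2.77 -> shift [-5.3  5.4 -0.5] spin 0.2
```

View pics/w2b.png

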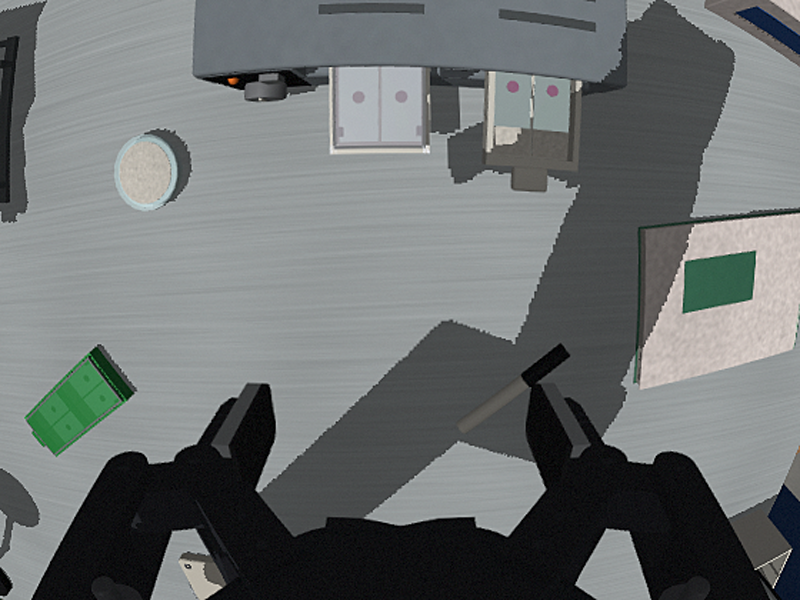

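The wrist view shows the tray's heel corners at (330,153) and (429,153), cover raised, with no lug out. The open tray's lug is at (530,180), and the dryer's front edge runs from (193,78) to (627,87), all in the 800-wide picture.

Run:
```python
from h import *
c=load('pics/w2.npz'); s=.7
for n,u,v,z in [('hL',330,152,.068),('hR',429,152,.068),('tL',331,67,.07),('tR',430,69,.07),('FL',193,77,.095),('FR',627,87,.095),('dish',147,172,.015)]:
    print(n,onz(c,u*s,v*s,z,fray).round(4))
mv(.565,-.201,.16,-2.5)
```

```text
hL [ 0.5521 -0.1685  0.068 ]
hR [ 0.5487 -0.2304  0.068 ]
tL [ 0.6063 -0.1723  0.07  ]
tR [ 0.6014 -0.2331  0.07  ]
FL [ 0.6075 -0.0911  0.095 ]
FR [ 0.5913 -0.352   0.095 ]
dish [ 0.5536 -0.0056  0.015 ]
clk 1.2 tcp [ 0.4756 -0.2049  0.2196] yaw -2.28 F [4.2 1.3 0.7] j6 2.77 -> shift [89.  -7.2 59.9] spin 0.2
```

Emit:
{"api": "jog_arm", "payload": {
  "motion": [
    {"x":45,"y":-7,"z":20,"spin":0.9,"fingers":-1},
    {"x":90,"y":-14,"z":40,"spin":0.9,"fingers":-1},
    {"x":100,"y":-14,"z":75,"spin":0.9,"fingers":-1},
    {"x":100,"y":-14,"z":110,"spin":0.9,"fingers":-1},
    {"x":100,"y":-14,"z":110,"spin":0.9,"fingers":-1},
    {"x":100,"y":-14,"z":110,"spin":0.9,"fingers":-1}
  ]
}}

```text
clock: 1.95
eef_pos: [0.5709, -0.201, 0.1114]
tool_rot: [1.0, -0.03, 0.001, 0.0]
ft_force: [0.0, -0.9, 0.6]
grip_width: 0.0854
grasp_force: 0.0
```

Run:
```python
from h import *
mv(.570,-.2005,.038,-3.4)
```

```text
clk 1.95 tcp [ 0.5709 -0.201   0.1114] yaw -3.42 F [ 0.  -0.9  0.6] j6 2.86 -> shift [-1.  -0.5 73.4] spin -0.0
```

Emit:
{"api": "jog_arm", "payload": {
  "motion": [
    {"x":0,"y":0,"z":36,"spin":0,"fingers":-1},
    {"x":0,"y":0,"z":65,"spin":0,"fingers":-1},
    {"x":0,"y":0,"z":72,"spin":0,"fingers":-1},
    {"x":0,"y":0,"z":72,"spin":0,"fingers":-0.5},
    {"x":0,"y":0,"z":72,"spin":0,"fingers":0},
    {"x":0,"y":0,"z":72,"spin":0,"fingers":1},
    {"x":0,"y":0,"z":72,"spin":0,"fingers":1},
    {"x":0,"y":0,"z":72,"spin":0,"fingers":1}
  ]
}}

```text
clock: 2.95
eef_pos: [0.5719, -0.2011, 0.0406]
tool_rot: [1.0, -0.03, 0.002, 0.001]
ft_force: [-1.9, 0.4, 6.5]
grip_width: 0.061
grasp_force: 65.8
```

Run:
```python
from h import *
mv(.40,-.19,.048,-3.4); print(readout.get_obs()['grip_width'],readout.get_obs()['grasp_force'])
```

```text
clk 2.95 tcp [ 0.5719 -0.2011  0.0406] yaw -3.41 F [-1.9  0.4  6.5] j6 2.86 -> shift [-172.3   -0.9   -8.1] spin -0.0
0.06098517638561658 65.80073833465576
```

Emit:
{"api": "jog_arm", "payload": {
  "motion": [
    {"x":0,"y":0,"z":0,"spin":0,"fingers":-0.7},
    {"x":0,"y":0,"z":0,"spin":0,"fingers":-0.7},
    {"x":0,"y":0,"z":-10,"spin":0,"fingers":-0.7},
    {"x":0,"y":0,"z":-10,"spin":0,"fingers":-0.7},
    {"x":0,"y":0,"z":-10,"spin":0,"fingers":1},
    {"x":0,"y":0,"z":-10,"spin":0,"fingers":1},
    {"x":0,"y":0,"z":-10,"spin":0,"fingers":1},
    {"x":0,"y":0,"z":-12,"spin":0,"fingers":1}
  ]
}}

```text
clock: 3.95
eef_pos: [0.5703, -0.2006, 0.0501]
tool_rot: [1.0, -0.03, -0.0, -0.0]
ft_force: [0.4, 0.9, -1.2]
grip_width: 0.0604
grasp_force: 64.8
```

Run:
```python
from h import *
mv(.40,-.19,.048,-3.4); print(readout.get_obs()['grip_width'],readout.get_obs()['grasp_force'])
```

```text
clk 3.95 tcp [ 0.5703 -0.2006  0.0501] yaw -3.41 F [ 0.4  0.9 -1.2] j6 2.86 -> shift [-170.6   -0.4    2.2] spin -0.0
0.06044926550564329 64.7752583026886
```

Emit:
{"api": "jog_arm", "payload": {
  "motion": [
    {"x":-4,"y":0,"z":-2,"spin":0,"fingers":1},
    {"x":-18,"y":0,"z":-2,"spin":0,"fingers":1},
    {"x":-42,"y":0,"z":-2,"spin":0,"fingers":1},
    {"x":-72,"y":0,"z":-2,"spin":0,"fingers":1},
    {"x":-105,"y":0,"z":-2,"spin":0,"fingers":1},
    {"x":-140,"y":0,"z":-2,"spin":0,"fingers":1},
    {"x":-170,"y":0,"z":-2,"spin":0,"fingers":1},
    {"x":-185,"y":-15,"z":-2,"spin":0,"fingers":1}
  ]
}}

```text
clock: 4.95
eef_pos: [0.3842, -0.1745, 0.0518]
tool_rot: [1.0, -0.031, -0.001, -0.0]
ft_force: [-0.4, 0.1, -1.6]
grip_width: 0.0606
grasp_force: 64.9
```

Emit:
{"api": "jog_arm", "payload": {
  "motion": [
    {"x":-15,"y":-20,"z":0,"spin":0,"fingers":1},
    {"x":-35,"y":-50,"z":6,"spin":0,"fingers":1},
    {"x":-52,"y":-85,"z":20,"spin":0,"fingers":1},
    {"x":-60,"y":-105,"z":32,"spin":0,"fingers":1},
    {"x":-60,"y":-112,"z":42,"spin":0,"fingers":1},
    {"x":-60,"y":-112,"z":47,"spin":0,"fingers":1},
    {"x":-60,"y":-112,"z":47,"spin":0,"fingers":1}
  ]
}}

```text
clock: 5.82
eef_pos: [0.334, -0.0599, 0.0051]
tool_rot: [1.0, -0.03, -0.0, 0.0]
ft_force: [0.6, -1.4, -1.3]
grip_width: 0.0605
grasp_force: 65.0
```

Run:
```python
from h import *
mv(.334,-.08,-.005,-3.4); print(readout.get_obs()['grip_width'],readout.get_obs()['grasp_force'])
c=snap('wrist','pics/w3.png'); im=c['pixels'][:,:,::-1]
cv2.imwrite('pics/w3b.png',cv2.resize(im,(800,600),interpolation=cv2.INTER_CUBIC))
```

```text
clk 5.83 tcp [ 0.334  -0.0599  0.0051] yaw -3.45 F [ 0.6 -1.4 -1.3] j6 3.02 -> shift [ 1.2 20.1 10.1] spin -0.1
0.0604834975879116 65.03883004188538
```

View pics/w3b.png

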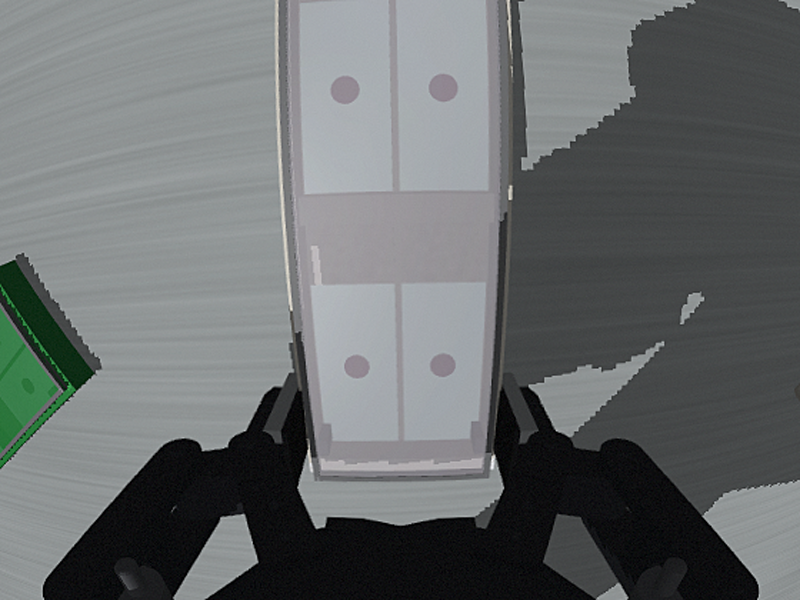

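The wrist view shows the tray held level by its heel, with the cover still raised: heel edge at row 475, and the green look-alike clear at the left (30,360).

Emit:
{"api": "jog_arm", "payload": {
  "motion": [
    {"x":0,"y":0,"z":4,"spin":0,"fingers":1},
    {"x":0,"y":0,"z":7,"spin":0,"fingers":1},
    {"x":0,"y":0,"z":9,"spin":0,"fingers":1},
    {"x":0,"y":0,"z":9,"spin":0,"fingers":1}
  ]
}}

```text
clock: 6.38
eef_pos: [0.3334, -0.0593, -0.0038]
tool_rot: [1.0, -0.03, -0.0, -0.0]
ft_force: [0.0, 0.5, -0.9]
grip_width: 0.0603
grasp_force: 65.0
```

Emit:
{"api": "jog_arm", "payload": {
  "motion": [
    {"x":0,"y":0,"z":1.5,"spin":0,"fingers":1},
    {"x":0,"y":0,"z":2.5,"spin":0,"fingers":1},
    {"x":0,"y":0,"z":2.5,"spin":0,"fingers":1}
  ]
}}

```text
clock: 6.75
eef_pos: [0.3337, -0.0593, -0.0051]
tool_rot: [1.0, -0.03, 0.0, 0.0]
ft_force: [-4.8, 0.8, 16.3]
grip_width: 0.0608
grasp_force: 75.0
```

Emit:
{"api": "jog_arm", "payload": {
  "motion": [
    {"x":0,"y":0,"z":-2,"spin":0,"fingers":-0.7},
    {"x":0,"y":0,"z":-2,"spin":0,"fingers":-0.7},
    {"x":0,"y":0,"z":-40,"spin":0,"fingers":-0.7},
    {"x":10,"y":0,"z":-60,"spin":0,"fingers":-0.2},
    {"x":40,"y":0,"z":-60,"spin":0,"fingers":1},
    {"x":66,"y":0,"z":-60,"spin":0,"fingers":1},
    {"x":66,"y":0,"z":-55,"spin":0,"fingers":1},
    {"x":66,"y":0,"z":-50,"spin":0,"fingers":1}
  ]
}}

```text
clock: 7.75
eef_pos: [0.3978, -0.063, 0.0429]
tool_rot: [1.0, -0.03, -0.001, -0.0]
ft_force: [-0.2, 0.3, 0.6]
grip_width: -0.0
grasp_force: 0.0
```

Emit:
{"api": "jog_arm", "payload": {
  "motion": [
    {"x":0,"y":0,"z":10,"spin":0,"fingers":1},
    {"x":0,"y":0,"z":16,"spin":0,"fingers":1},
    {"x":0,"y":0,"z":19,"spin":0,"fingers":1},
    {"x":0,"y":0,"z":21,"spin":0,"fingers":1},
    {"x":0,"y":0,"z":21,"spin":0,"fingers":1}
  ]
}}

```text
clock: 8.38
eef_pos: [0.3995, -0.0632, 0.0229]
tool_rot: [1.0, -0.03, 0.0, -0.0]
ft_force: [0.3, -0.5, -0.0]
grip_width: 0.0001
grasp_force: 0.0
```

Run:
```python
from h import *
mv(.3996,-.0632,.0185,-3.4); print(readout.get_obs()['grip_width'])
```

```text
clk 8.38 tcp [ 0.3995 -0.0632  0.0229] yaw -3.41 F [ 0.3 -0.5 -0. ] j6 3.04 -> shift [ 0.1 -0.   4.4] spin -0.0
7.062726722408933e-05
```

Emit:
{"api": "jog_arm", "payload": {
  "motion": [
    {"x":0,"y":0,"z":2,"spin":0,"fingers":1},
    {"x":0,"y":0,"z":4,"spin":0,"fingers":1},
    {"x":0,"y":0,"z":6,"spin":0,"fingers":1},
    {"x":0,"y":0,"z":6,"spin":0,"fingers":1}
  ]
}}

```text
clock: 8.88
eef_pos: [0.3998, -0.0633, 0.0179]
tool_rot: [1.0, -0.03, 0.001, 0.0]
ft_force: [-4.0, 1.3, 15.8]
grip_width: 0.0
grasp_force: 7.7
```

Emit:
{"api": "jog_arm", "payload": {
  "motion": [
    {"x":0,"y":0,"z":-40,"spin":0,"fingers":1},
    {"x":5,"y":-30,"z":-80,"spin":-10,"fingers":1},
    {"x":15,"y":-70,"z":-120,"spin":-20,"fingers":1},
    {"x":25,"y":-120,"z":-150,"spin":-30,"fingers":1},
    {"x":35,"y":-165,"z":-175,"spin":-40,"fingers":1},
    {"x":45,"y":-210,"z":-185,"spin":-50,"fingers":1},
    {"x":54,"y":-250,"z":-185,"spin":-60,"fingers":1},
    {"x":54,"y":-267,"z":-185,"spin":-70,"fingers":1}
  ]
}}

```text
clock: 9.88
eef_pos: [0.4698, 0.2024, 0.2012]
tool_rot: [0.834, 0.552, 0.0, -0.0]
ft_force: [0.2, -0.6, -1.1]
grip_width: -0.0002
grasp_force: 0.0
```

Emit:
{"api": "jog_arm", "payload": {
  "motion": [
    {"x":0,"y":0,"z":0,"spin":-9,"fingers":1},
    {"x":0,"y":0,"z":0,"spin":-15,"fingers":1},
    {"x":0,"y":0,"z":0,"spin":-15,"fingers":1}
  ]
}}

```text
clock: 10.25
eef_pos: [0.4691, 0.2002, 0.2012]
tool_rot: [0.757, 0.653, -0.0, -0.0]
ft_force: [0.5, 0.3, -0.5]
grip_width: 0.0001
grasp_force: 0.0
```

Run:
```python
from h import *
mv(.47,.20,.2,82)
c=snap('wrist','pics/w4.png'); im=c['pixels'][:,:,::-1]
cv2.imwrite('pics/w4b.png',cv2.resize(im,(800,600),interpolation=cv2.INTER_CUBIC))
```

```text
clk 10.25 tcp [0.4691 0.2002 0.2012] yaw 81.53 F [ 0.5  0.3 -0.5] j6 2.12 -> shift [-0.   1.   1.2] spin -0.5
```

View pics/w4b.png

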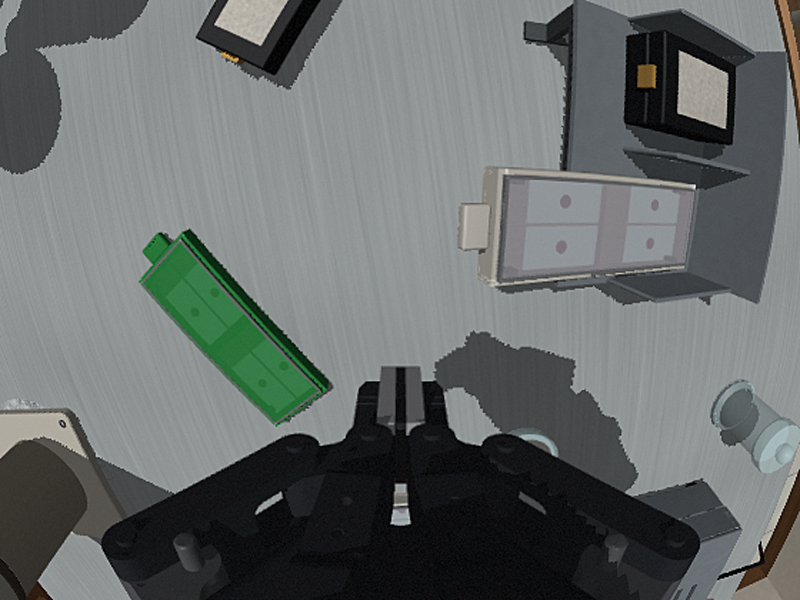

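The wrist view shows the filed tray with its lug at (474,226), its upper-end corners at (498,168) and (495,284), and a gap to the backstop. The task bay's cheek front corners are about (625,150) and (614,300). The green look-alike is clear at (235,330).

```bash
cat > rk.py <<'E'
from h import *
c=load('pics/w4.npz'); s=.7
A=onz(c,625*s,150*s,.1048,fray); B=onz(c,614*s,300*s,.1048,fray)
print('cheeks',A.round(4),B.round(4))
E
python3 - <<'E'
from rk import *
yax=(A-B); yax/=np.linalg.norm(yax); print('w',np.linalg.norm(A-B),'yaw',np.degrees(np.arctan2(-yax[0],yax[1])))
for n,u,v,z in [('lugendTopL',500,168,.112),('R',494,285,.112),('heelTopL',697,185,.055),('heelR',690,270,.055),('lugtipL',460,204,.112),('lugtipR',458,247,.112),('bstop1',783,52,.0958),('bstop2',757,302,.0958)]:
    print(n,onz(c,u*s,v*s,z,fray).round(4))
E
```

```text
cheeks [0.603  0.2678 0.1048] [0.5926 0.1819 0.1048]
w 0.08649894607546957 yaw -6.936323748952683
lugendTopL [0.5289 0.2644 0.112 ]
R [0.5195 0.2039 0.112 ]
heelTopL [0.6879 0.2376 0.055 ]
heelR [0.6819 0.1748 0.055 ]
lugtipL [0.5064 0.2487 0.112 ]
lugtipR [0.5028 0.2269 0.112 ]
bstop1 [0.749  0.3331 0.0958]
bstop2 [0.7188 0.1581 0.0958]
```

Emit:
{"api": "jog_arm", "payload": {
  "motion": [
    {"x":30,"y":1,"z":20,"spin":1.3,"fingers":1},
    {"x":43,"y":1,"z":60,"spin":1.3,"fingers":1},
    {"x":43,"y":1,"z":95,"spin":1.3,"fingers":1},
    {"x":43,"y":2,"z":103,"spin":1.3,"fingers":1},
    {"x":43,"y":2,"z":103,"spin":1.3,"fingers":1}
  ]
}}

```text
clock: 10.92
eef_pos: [0.4776, 0.2421, 0.0989]
tool_rot: [0.765, 0.644, -0.0, -0.0]
ft_force: [0.5, 0.7, 0.7]
grip_width: -0.0003
grasp_force: 0.0
```

Emit:
{"api": "jog_arm", "payload": {
  "motion": [
    {"x":0,"y":5,"z":0,"spin":0,"fingers":1},
    {"x":0,"y":10,"z":0,"spin":0,"fingers":1},
    {"x":0,"y":15,"z":0,"spin":0,"fingers":1},
    {"x":0,"y":18,"z":1,"spin":0,"fingers":1},
    {"x":0,"y":21,"z":2,"spin":0,"fingers":1}
  ]
}}

```text
clock: 11.55
eef_pos: [0.4983, 0.2387, 0.0968]
tool_rot: [0.764, 0.645, -0.0, -0.0]
ft_force: [-0.1, -0.2, 1.0]
grip_width: -0.0002
grasp_force: 0.4
```

Run:
```python
from h import *
mv(.5,.24,.1,80.2)
```

```text
clk 11.55 tcp [0.4983 0.2387 0.0968] yaw 80.29 F [-0.1 -0.2  1. ] j6 2.19 -> shift [ 1.5  1.5 -3.2] spin 0.1
```

Emit:
{"api": "jog_arm", "payload": {
  "motion": [
    {"x":0,"y":2,"z":0.7,"spin":0,"fingers":1},
    {"x":0,"y":4,"z":1.4,"spin":0,"fingers":1},
    {"x":0,"y":6,"z":2.2,"spin":0,"fingers":1},
    {"x":0,"y":8,"z":3,"spin":0,"fingers":1},
    {"x":0,"y":10,"z":3.6,"spin":0,"fingers":1}
  ]
}}

```text
clock: 12.18
eef_pos: [0.5081, 0.2371, 0.0931]
tool_rot: [0.764, 0.645, -0.0, 0.0]
ft_force: [0.6, -0.5, 0.4]
grip_width: -0.0002
grasp_force: 0.2
```

Emit:
{"api": "jog_arm", "payload": {
  "motion": [
    {"x":0,"y":2,"z":0.7,"spin":0,"fingers":1},
    {"x":0,"y":4,"z":1.4,"spin":0,"fingers":1},
    {"x":0,"y":6,"z":2.2,"spin":0,"fingers":1}
  ]
}}

```text
clock: 12.55
eef_pos: [0.514, 0.2361, 0.0909]
tool_rot: [0.764, 0.645, -0.0, -0.0]
ft_force: [-0.2, -0.2, 0.5]
grip_width: -0.0003
grasp_force: 0.2
```

Emit:
{"api": "jog_arm", "payload": {
  "motion": [
    {"x":0,"y":2,"z":0.7,"spin":0,"fingers":1},
    {"x":0,"y":4,"z":1.4,"spin":0,"fingers":1},
    {"x":0,"y":6,"z":2.2,"spin":0,"fingers":1}
  ]
}}

```text
clock: 12.92
eef_pos: [0.5177, 0.2355, 0.0895]
tool_rot: [0.764, 0.645, -0.001, -0.002]
ft_force: [-10.7, 1.3, 13.9]
grip_width: 0.0004
grasp_force: 7.6
```

Run:
```python
from h import *
mv(.5,.24,.1,80.2)
c=snap('wrist','pics/w5.png'); im=c['pixels'][:,:,::-1]
cv2.imwrite('pics/w5b.png',cv2.resize(im[:,140:],(800,800),interpolation=cv2.INTER_CUBIC)[:600])
```

```text
clk 12.93 tcp [0.5177 0.2355 0.0895] yaw 80.33 F [-10.7   1.3  13.9] j6 2.16 -> shift [  1.4 -18.3 -10.4] spin 0.1
```

View pics/w5b.png

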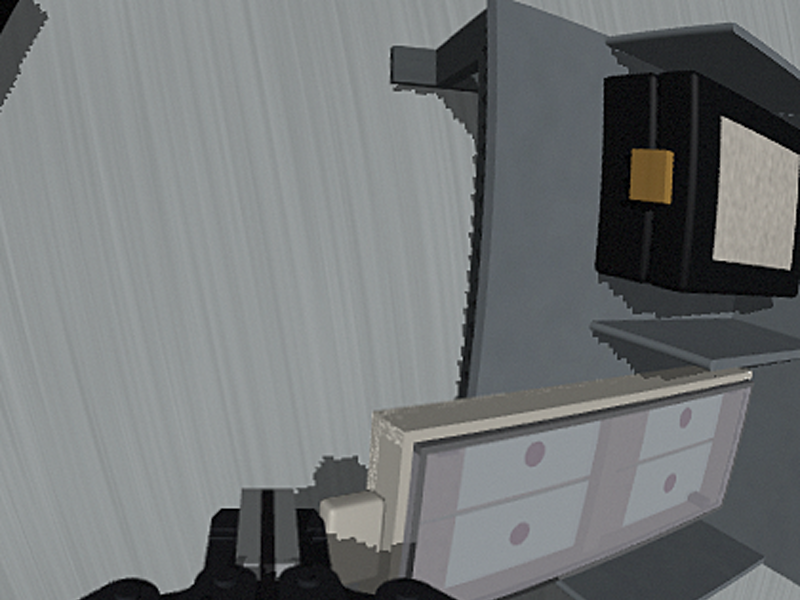

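The wrist crop shows the shut fingers at (265,530) against the lug at (350,515), the filed tray's heel corner at (750,375), and the cheek's front corner at (592,323). I'll back off slightly and compute how far the tray has gone.

Emit:
{"api": "jog_arm", "payload": {
  "motion": [
    {"x":0,"y":-2,"z":-3,"spin":0,"fingers":1},
    {"x":0,"y":-15,"z":-6,"spin":0,"fingers":1},
    {"x":0,"y":-15,"z":-6,"spin":0,"fingers":1}
  ]
}}

```text
clock: 13.35
eef_pos: [0.5042, 0.2378, 0.095]
tool_rot: [0.764, 0.645, -0.0, 0.0]
ft_force: [0.5, 0.7, 0.8]
grip_width: 0.0001
grasp_force: 0.0
```

Run:
```python
from h import *
c=load('pics/w5.npz'); k=.525
p=lambda u,v:(140+u*k,v*k)
for n,u,v,z in [('lugL',408,437,.105),('heelL',750,377,.046),('heelR',708,512,.046),('cheek+front',592,323,.1048),('deckTopEdge',462,395,.03+.140*.342),('deckTop2',488,8,.03+.140*.342),('lug tip', 322,515,.104),('fingerfront',298,500,.0895)]:
    print(n,onz(c,*p(u,v),z,fray).round(4))
o=readout.get_obs();print(o['ft_force'].round(1),o['eef_pos'])
w=snap('wrist','pics/w6.png')
```

```text
lugL [0.5538 0.2597 0.105 ]
heelL [0.7099 0.2311 0.046 ]
heelR [0.6948 0.1735 0.046 ]
cheek+front [0.6006 0.2794 0.1048]
deckTopEdge [0.5746 0.2571 0.0779]
deckTop2 [0.5954 0.3585 0.0779]
lug tip [0.532  0.2428 0.104 ]
fingerfront [0.5265 0.2401 0.0895]
[0.5 0.7 0.8] [0.5042498  0.23775182 0.09503329]
```

Run:
```python
from h import *
c5=load('pics/w5.npz'); c4=load('pics/w4.npz'); k=.525
p=lambda u,v:(140+u*k,v*k)
print('w5 top',onz(c5,*p(712,365),.1048,fray).round(4),'foot',onz(c5,*p(592,323),.0625,fray).round(4))
print('w4 top',onz(c4,695*.7,187*.7,.1048,fray).round(4),'foot',onz(c4,625*.7,150*.7,.0625,fray).round(4))
print('w4 -y foot',onz(c4,614*.7,275*.7,.0625,fray).round(4),'top',onz(c4,614*.7,300*.7,.1048,fray).round(4))
im=cv2.imread('pics/w6.png'); cv2.imwrite('pics/w6b.png',cv2.resize(im[100:360,220:560],(784,600),interpolation=cv2.INTER_CUBIC))
mv(.44,-.067,.06,-3.4)
```

```text
w5 top [0.6384 0.2636 0.1048] foot [0.6235 0.2671 0.0625]
w4 top [0.6506 0.244  0.1048] foot [0.6247 0.2653 0.0625]
w4 -y foot [0.6123 0.1823 0.0625] top [0.5926 0.1819 0.1048]
clk 13.4 tcp [0.5048 0.2377 0.095 ] yaw 80.32 F [ 0.5  0.2 -0.1] j6 2.18 -> shift [-311.3  -12.6   35. ] spin 83.7
```

View pics/w6b.png

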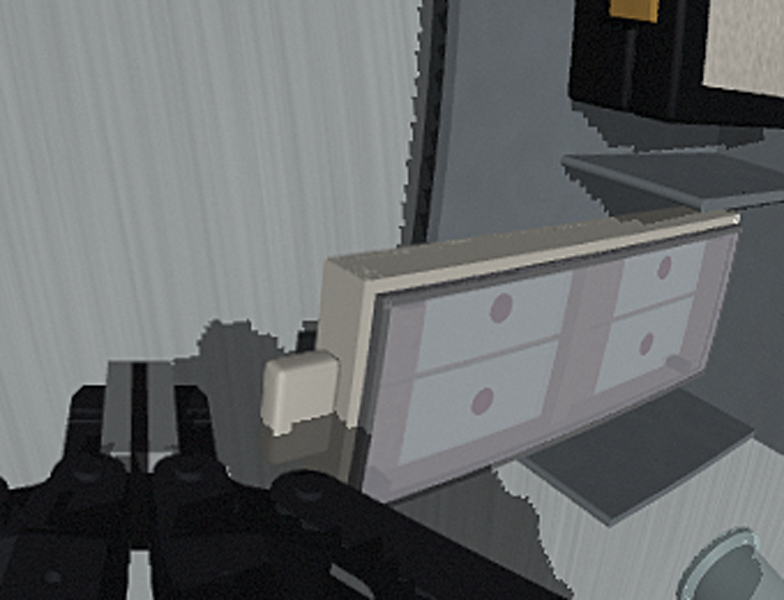

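Run:
```python
from h import *
c=load('pics/w6.npz'); k=340/784
p=lambda u,v:(220+u*k,100+v*k)
th=np.radians(-10); d=np.array([np.cos(th),np.sin(th)]); l=np.array([-d[1],d[0]])
g=lambda x,z:.03+(-x*np.sin(np.radians(20))+z*np.cos(np.radians(20)))/1000
for n,u,v,x,z in [('+y top front',703,207,-95,45),('+y foot',563,158,-95,0),('-y top front',610,523,-95,45),('-y topback',752,430,0,45),('lugL top',371,283,-172,15),('lugL bottom',330,260,-172,0),('heelL top',738,233,0,15),('heelR cover',705,375,-3,18),('lugR cover',370,503,-169,18),('lugL cover',383,297,-169,18),('lugtipL',268,365,-188,11.5),('lugtipR',265,432,-188,11.5)]:
    P=onz(c,*p(u,v),g(x,z),fray)[:2]
    O=P-d*(x*np.cos(np.radians(20))+z*np.sin(np.radians(20)))/1000
    print(n,P.round(4),'implied origin along,lat',(O@d).round(4),(O@l).round(4))
```

```text
+y top front [0.6383 0.2632] implied origin along,lat 0.6568 0.37
+y foot [0.6233 0.267 ] implied origin along,lat 0.6567 0.3711
-y top front [0.622  0.1771] implied origin along,lat 0.6557 0.2824
-y topback [0.7088 0.1621] implied origin along,lat 0.6545 0.2827
lugL top [0.5545 0.2594] implied origin along,lat 0.6575 0.3518
lugL bottom [0.5495 0.2602] implied origin along,lat 0.6576 0.3516
heelL top [0.7128 0.2255] implied origin along,lat 0.6576 0.3458
heelR cover [0.7014 0.174 ] implied origin along,lat 0.6572 0.2931
lugR cover [0.5522 0.2055] implied origin along,lat 0.6608 0.2983
lugL cover [0.5564 0.2568] implied origin along,lat 0.656 0.3495
lugtipL [0.5317 0.2465] implied origin along,lat 0.6536 0.3351
lugtipR [0.5296 0.2307] implied origin along,lat 0.6543 0.3192
```

The filed tray is now against the backstop: the along-slope origin is 0.657 from the tray and 0.656 from the rack. In the w6 crop its lug is at (300,390) and its heel corner at (738,233). Next I regrip the tray on the bench near its lug.

Emit:
{"api": "jog_arm", "payload": {
  "motion": [
    {"x":-10,"y":-5,"z":-40,"spin":10,"fingers":1},
    {"x":-50,"y":-8,"z":-60,"spin":20,"fingers":0},
    {"x":-100,"y":-10,"z":-60,"spin":30,"fingers":-1},
    {"x":-155,"y":-12,"z":-60,"spin":40,"fingers":-1},
    {"x":-210,"y":-12,"z":-60,"spin":50,"fingers":-1},
    {"x":-260,"y":-12,"z":-50,"spin":60,"fingers":-1},
    {"x":-300,"y":-12,"z":-20,"spin":70,"fingers":-1},
    {"x":-310,"y":-12,"z":10,"spin":80,"fingers":-1}
  ]
}}

```text
clock: 14.4
eef_pos: [0.4411, -0.0683, 0.0845]
tool_rot: [1.0, -0.002, 0.001, 0.0]
ft_force: [1.0, 0.2, 0.4]
grip_width: 0.0855
grasp_force: 0.0
```

Emit:
{"api": "jog_arm", "payload": {
  "motion": [
    {"x":0,"y":0,"z":0,"spin":3.5,"fingers":-1},
    {"x":0,"y":0,"z":0,"spin":3.5,"fingers":-1},
    {"x":0,"y":0,"z":0,"spin":3.5,"fingers":-1}
  ]
}}

```text
clock: 14.78
eef_pos: [0.4415, -0.0659, 0.0852]
tool_rot: [1.0, -0.027, 0.001, 0.0]
ft_force: [-0.2, 0.4, 1.0]
grip_width: 0.0855
grasp_force: 0.0
```

Run:
```python
from h import *
mv(.4395,-.0656,-.003,-3.4)
```

```text
clk 14.78 tcp [ 0.4415 -0.0659  0.0852] yaw -3.14 F [-0.2  0.4  1. ] j6 3.05 -> shift [-2.1 -0.2 88.2] spin 0.3
```

Emit:
{"api": "jog_arm", "payload": {
  "motion": [
    {"x":-2,"y":0,"z":40,"spin":0.3,"fingers":-1},
    {"x":-2,"y":0,"z":75,"spin":0.3,"fingers":-1},
    {"x":-2,"y":0,"z":87,"spin":0.3,"fingers":-0.7},
    {"x":-2,"y":0,"z":87,"spin":0.3,"fingers":-0.5},
    {"x":-2,"y":0,"z":87,"spin":0.3,"fingers":1},
    {"x":-2,"y":0,"z":87,"spin":0.3,"fingers":1},
    {"x":-2,"y":0,"z":87,"spin":0.3,"fingers":1}
  ]
}}

```text
clock: 15.65
eef_pos: [0.44, -0.066, -0.0013]
tool_rot: [1.0, -0.031, 0.001, 0.0]
ft_force: [-0.1, -0.5, 2.0]
grip_width: 0.0603
grasp_force: 65.4
```

Run:
```python
from h import *
mv(.566,-.2,.115,-3.4);print(readout.get_obs()['grasp_force'],readout.get_obs()['grip_width'])
```

```text
clk 15.65 tcp [ 0.44   -0.066  -0.0013] yaw -3.51 F [-0.1 -0.5  2. ] j6 3.05 -> shift [ 134.2  126.1 -116. ] spin -0.1
65.40315985679626 0.060313104700177755
```

Emit:
{"api": "jog_arm", "payload": {
  "motion": [
    {"x":0,"y":0,"z":-20,"spin":0,"fingers":1},
    {"x":5,"y":15,"z":-55,"spin":0,"fingers":1},
    {"x":20,"y":45,"z":-90,"spin":0,"fingers":1},
    {"x":50,"y":80,"z":-115,"spin":0,"fingers":1},
    {"x":85,"y":110,"z":-118,"spin":0,"fingers":1},
    {"x":115,"y":125,"z":-118,"spin":0,"fingers":1},
    {"x":134,"y":126,"z":-118,"spin":0,"fingers":1},
    {"x":134,"y":126,"z":-115,"spin":0,"fingers":1}
  ]
}}

```text
clock: 16.65
eef_pos: [0.566, -0.2002, 0.1126]
tool_rot: [1.0, -0.031, 0.0, 0.0]
ft_force: [-0.8, 0.4, -2.0]
grip_width: 0.0605
grasp_force: 65.5
```

Emit:
{"api": "jog_arm", "payload": {
  "motion": [
    {"x":0,"y":0,"z":5,"spin":0,"fingers":1},
    {"x":0,"y":0,"z":10,"spin":0,"fingers":1},
    {"x":0,"y":0,"z":13,"spin":0,"fingers":1},
    {"x":0,"y":0,"z":15,"spin":0,"fingers":1},
    {"x":0,"y":0,"z":15,"spin":0,"fingers":1}
  ]
}}

```text
clock: 17.27
eef_pos: [0.5648, -0.1997, 0.0977]
tool_rot: [1.0, -0.031, -0.0, -0.0]
ft_force: [-0.1, 0.6, -0.5]
grip_width: 0.0604
grasp_force: 65.5
```

Run:
```python
from h import *
mv(.567,-.2,.0937,-3.4);print(readout.get_obs()['grasp_force'],readout.get_obs()['grip_width'])
```

```text
clk 17.27 tcp [ 0.5648 -0.1997  0.0977] yaw -3.51 F [-0.1  0.6 -0.5] j6 2.86 -> shift [2.2 0.2 4. ] spin -0.1
65.49132943153381 0.06036301449711366
```

Emit:
{"api": "jog_arm", "payload": {
  "motion": [
    {"x":0,"y":0,"z":3,"spin":0,"fingers":1},
    {"x":0,"y":0,"z":5,"spin":0,"fingers":1},
    {"x":0,"y":0,"z":7,"spin":0,"fingers":1},
    {"x":0,"y":0,"z":7,"spin":0,"fingers":1}
  ]
}}

```text
clock: 17.77
eef_pos: [0.5649, -0.1998, 0.0928]
tool_rot: [1.0, -0.031, 0.001, 0.0]
ft_force: [-5.3, 1.4, 9.6]
grip_width: 0.0601
grasp_force: 66.7
```

Emit:
{"api": "jog_arm", "payload": {
  "motion": [
    {"x":0,"y":0,"z":2,"spin":0,"fingers":1},
    {"x":0,"y":0,"z":4,"spin":0,"fingers":1},
    {"x":0,"y":0,"z":6,"spin":0,"fingers":1},
    {"x":0,"y":0,"z":6,"spin":0,"fingers":1}
  ]
}}

```text
clock: 18.27
eef_pos: [0.5642, -0.1999, 0.0876]
tool_rot: [1.0, -0.031, 0.0, 0.0]
ft_force: [-9.3, 2.1, 13.1]
grip_width: 0.0602
grasp_force: 69.3
```

Emit:
{"api": "jog_arm", "payload": {
  "motion": [
    {"x":0,"y":0,"z":2,"spin":0,"fingers":1},
    {"x":0,"y":0,"z":4,"spin":0,"fingers":1},
    {"x":0,"y":0,"z":6,"spin":0,"fingers":1},
    {"x":0,"y":0,"z":7,"spin":0,"fingers":1},
    {"x":0,"y":0,"z":7,"spin":0,"fingers":1}
  ]
}}

```text
clock: 18.9
eef_pos: [0.5632, -0.1998, 0.0803]
tool_rot: [1.0, -0.031, -0.001, 0.0]
ft_force: [-10.0, 1.5, 14.2]
grip_width: 0.0599
grasp_force: 72.5
```

Run:
```python
from h import *
mv(.5,-.15,.2,-3.4);o=readout.get_obs();print(o['grasp_force'],o['grip_width'])
c=snap('side','pics/s2.png'); im=c['pixels'][:,:,::-1]
q=proj(c,[.52,-.2,.08])[0].astype(int); print(q)
y,x=max(q[1]-45,0),max(q[0]-60,0)
d=np.abs(im.astype(int)-cv2.imread('pics/side0.png')).sum(2)[y:y+90,x:x+120]
cv2.imwrite('pics/s2b.png',cv2.resize(im[y:y+90,x:x+120],None,fx=6,fy=6,interpolation=cv2.INTER_CUBIC)); print(x,y)
```

```text
clk 18.9 tcp [ 0.5632 -0.1998  0.0803] yaw -3.53 F [-10.    1.5  14.2] j6 2.86 -> shift [ -66.4  -45.8 -119.6] spin -0.1
72.51782655715942 0.05992956745061267
[302 250]
242 205
```

View pics/s2b.png

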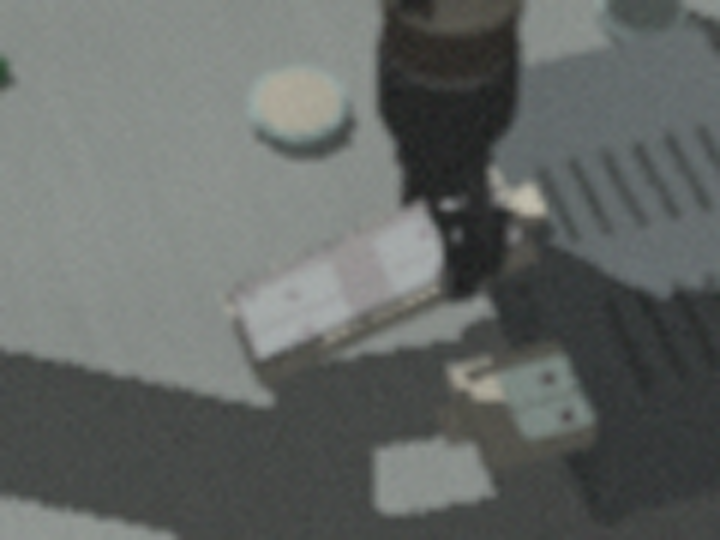

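The side crop shows the tray pivoted heel-down in the grip: heel corner at about (268,380), lug over the dryer roof at (525,200), dish untouched at (298,105). I'll compute the tilt from the heel corner.

Run:
```python
from h import *
c=load('pics/s2.npz')
T=np.array([.5632,-.1998]); th=np.radians(-3.5); d=np.array([np.cos(th),np.sin(th)]); l=np.array([-d[1],d[0]])
for n,u,v,side in [('heel-y bottom',268,380,-31),('heel+y top',230,302,31),('heel-y top',258,360,-31)]:
    o,r=ray(c,242+u/6,205+v/6)
    s=((T+l*side/1000-o[:2])@l)/(r[:2]@l); P=o+s*r
    a=(P[:2]-T)@d; print(n,P.round(4),'along',a.round(4),'z rel axis',(P[2]-.0891).round(4))
for f in (15,17.5,20,22.5,25):
    p=np.radians(f); print(f,[((-126.4*np.cos(p)+ (zz)*np.sin(p)).round(1),(-126.4*np.sin(p)+zz*np.cos(p)).round(1)) for zz in(-7.5,7.5)])
```

```text
heel-y bottom [ 0.4525 -0.2241  0.0462] along -0.109 z rel axis -0.0429
heel+y top [ 0.4527 -0.162   0.0428] along -0.1126 z rel axis -0.0463
heel-y top [ 0.447  -0.2238  0.067 ] along -0.1145 z rel axis -0.0221
15 [(np.float64(-124.0), np.float64(-40.0)), (np.float64(-120.2), np.float64(-25.5))]
17.5 [(np.float64(-122.8), np.float64(-45.2)), (np.float64(-118.3), np.float64(-30.9))]
20 [(np.float64(-121.3), np.float64(-50.3)), (np.float64(-116.2), np.float64(-36.2))]
22.5 [(np.float64(-119.6), np.float64(-55.3)), (np.float64(-113.9), np.float64(-41.4))]
25 [(np.float64(-117.7), np.float64(-60.2)), (np.float64(-111.4), np.float64(-46.6))]
```

Emit:
{"api": "jog_arm", "payload": {
  "motion": [
    {"x":0,"y":0,"z":-20,"spin":0,"fingers":1},
    {"x":-15,"y":-5,"z":-65,"spin":0,"fingers":1},
    {"x":-40,"y":-20,"z":-110,"spin":-8,"fingers":1},
    {"x":-60,"y":-50,"z":-145,"spin":-18,"fingers":1},
    {"x":-60,"y":-90,"z":-160,"spin":-28,"fingers":1},
    {"x":-60,"y":-130,"z":-160,"spin":-38,"fingers":1},
    {"x":-60,"y":-170,"z":-160,"spin":-48,"fingers":1},
    {"x":-60,"y":-210,"z":-160,"spin":-58,"fingers":1}
  ]
}}

```text
clock: 19.95
eef_pos: [0.5179, 0.0148, 0.2379]
tool_rot: [0.888, 0.46, 0.0, 0.0]
ft_force: [1.0, -0.2, -1.0]
grip_width: 0.0601
grasp_force: 70.5
```

Run:
```python
from h import *
mv(.5856,.2257,.20,170)
```

```text
clk 19.95 tcp [0.5179 0.0148 0.2379] yaw 54.81 F [ 1.  -0.2 -1. ] j6 2.21 -> shift [211.4 -66.2  38. ] spin -115.2
```

Emit:
{"api": "jog_arm", "payload": {
  "motion": [
    {"x":25,"y":-8,"z":0,"spin":-10,"fingers":1},
    {"x":55,"y":-17,"z":0,"spin":-20,"fingers":1},
    {"x":85,"y":-27,"z":0,"spin":-30,"fingers":1},
    {"x":115,"y":-36,"z":0,"spin":-40,"fingers":1},
    {"x":145,"y":-45,"z":0,"spin":-50,"fingers":1},
    {"x":175,"y":-55,"z":0,"spin":-60,"fingers":1},
    {"x":200,"y":-62,"z":0,"spin":-70,"fingers":1},
    {"x":211,"y":-66,"z":10,"spin":-80,"fingers":1}
  ]
}}

```text
clock: 20.95
eef_pos: [0.5875, 0.2254, 0.228]
tool_rot: [0.383, 0.924, 0.001, 0.001]
ft_force: [-0.4, -0.0, -1.5]
grip_width: 0.0606
grasp_force: 70.5
```

Emit:
{"api": "jog_arm", "payload": {
  "motion": [
    {"x":0,"y":0,"z":0,"spin":-10,"fingers":1},
    {"x":0,"y":0,"z":0,"spin":-20,"fingers":1},
    {"x":0,"y":0,"z":0,"spin":-30,"fingers":1},
    {"x":0,"y":0,"z":0,"spin":-35,"fingers":1},
    {"x":0,"y":0,"z":0,"spin":-35,"fingers":1},
    {"x":0,"y":0,"z":0,"spin":-35,"fingers":1}
  ]
}}

```text
clock: 21.7
eef_pos: [0.5867, 0.2236, 0.2277]
tool_rot: [0.092, 0.996, -0.0, -0.0]
ft_force: [0.1, -0.9, -1.2]
grip_width: 0.0603
grasp_force: 70.5
```

Run:
```python
from h import *
mv(.5856,.2257,.13,170)
c=snap('wrist','pics/w7.png')
```

```text
clk 21.7 tcp [0.5867 0.2236 0.2277] yaw 169.42 F [ 0.1 -0.9 -1.2] j6 0.55 -> shift [ 1.5  1.9 97.7] spin -0.6
```

Emit:
{"api": "jog_arm", "payload": {
  "motion": [
    {"x":1,"y":1,"z":25,"spin":-0.6,"fingers":1},
    {"x":1.5,"y":2,"z":55,"spin":-0.6,"fingers":1},
    {"x":1.5,"y":2,"z":80,"spin":-0.6,"fingers":1},
    {"x":1.5,"y":2,"z":95,"spin":-0.6,"fingers":1},
    {"x":1.5,"y":2,"z":98,"spin":-0.6,"fingers":1},
    {"x":1.5,"y":2,"z":98,"spin":-0.6,"fingers":1}
  ]
}}

```text
clock: 22.5
eef_pos: [0.5862, 0.226, 0.1305]
tool_rot: [0.087, 0.996, 0.0, 0.001]
ft_force: [0.6, 0.2, -1.1]
grip_width: 0.0604
grasp_force: 70.6
```

Emit:
{"api": "jog_arm", "payload": {
  "motion": [
    {"x":0,"y":0,"z":8,"spin":0,"fingers":1},
    {"x":0,"y":0,"z":15,"spin":0,"fingers":1},
    {"x":0,"y":0,"z":21,"spin":0,"fingers":1},
    {"x":0,"y":0,"z":25,"spin":0,"fingers":1},
    {"x":0,"y":0,"z":28,"spin":0,"fingers":1},
    {"x":0,"y":0,"z":28,"spin":0,"fingers":1}
  ]
}}

```text
clock: 23.25
eef_pos: [0.5855, 0.2258, 0.1015]
tool_rot: [0.086, 0.996, -0.0, -0.0]
ft_force: [-0.4, 0.6, -0.8]
grip_width: 0.0603
grasp_force: 70.6
```

Run:
```python
from h import *
mv(.5856,.2257,.0918,170)
c=snap('wrist','pics/w8.png'); c=snap('side','pics/s8.png');
```

```text
clk 23.25 tcp [0.5855 0.2258 0.1015] yaw 170.09 F [-0.4  0.6 -0.8] j6 0.54 -> shift [-0.1 -0.1  9.7] spin 0.1
```

No contact yet, so I continue down in small steps.

Emit:
{"api": "jog_arm", "payload": {
  "motion": [
    {"x":0,"y":0,"z":2,"spin":0,"fingers":1},
    {"x":0,"y":0,"z":4,"spin":0,"fingers":1},
    {"x":0,"y":0,"z":5,"spin":0,"fingers":1},
    {"x":0,"y":0,"z":5,"spin":0,"fingers":1}
  ]
}}

```text
clock: 23.85
eef_pos: [0.5856, 0.2258, 0.0966]
tool_rot: [0.086, 0.996, -0.0, -0.0]
ft_force: [-0.1, -0.9, -1.4]
grip_width: 0.0602
grasp_force: 70.6
```

Emit:
{"api": "jog_arm", "payload": {
  "motion": [
    {"x":0,"y":0,"z":1.5,"spin":0,"fingers":1},
    {"x":0,"y":0,"z":2.5,"spin":0,"fingers":1},
    {"x":0,"y":0,"z":2.5,"spin":0,"fingers":1}
  ]
}}

```text
clock: 24.22
eef_pos: [0.5856, 0.2258, 0.0942]
tool_rot: [0.086, 0.996, -0.0, -0.0]
ft_force: [0.2, -0.1, -1.9]
grip_width: 0.0606
grasp_force: 70.6
```

Emit:
{"api": "jog_arm", "payload": {
  "motion": [
    {"x":0,"y":0,"z":1.5,"spin":0,"fingers":1},
    {"x":0,"y":0,"z":2,"spin":0,"fingers":1},
    {"x":0,"y":0,"z":2,"spin":0,"fingers":1}
  ]
}}

```text
clock: 24.6
eef_pos: [0.5858, 0.2259, 0.0926]
tool_rot: [0.086, 0.996, 0.0, 0.0]
ft_force: [0.1, -0.2, 0.4]
grip_width: 0.0607
grasp_force: 70.8
```

Emit:
{"api": "jog_arm", "payload": {
  "motion": [
    {"x":0,"y":0,"z":1,"spin":0,"fingers":1},
    {"x":0,"y":0,"z":1.5,"spin":0,"fingers":1},
    {"x":0,"y":0,"z":1.5,"spin":0,"fingers":1}
  ]
}}

```text
clock: 24.98
eef_pos: [0.5858, 0.2262, 0.0914]
tool_rot: [0.086, 0.996, 0.0, 0.0]
ft_force: [-2.1, 0.6, 4.7]
grip_width: 0.0608
grasp_force: 71.3
```

Emit:
{"api": "jog_arm", "payload": {
  "motion": [
    {"x":0,"y":0,"z":1,"spin":0,"fingers":1},
    {"x":0,"y":0,"z":1,"spin":0,"fingers":1}
  ]
}}

```text
clock: 25.22
eef_pos: [0.586, 0.2262, 0.0905]
tool_rot: [0.086, 0.996, 0.0, 0.0]
ft_force: [-0.9, -0.1, 5.9]
grip_width: 0.0599
grasp_force: 71.5
```

Emit:
{"api": "jog_arm", "payload": {
  "motion": [
    {"x":0,"y":0,"z":0,"spin":0,"fingers":-0.5},
    {"x":0,"y":0,"z":0,"spin":0,"fingers":-0.7},
    {"x":0,"y":0,"z":0,"spin":0,"fingers":-0.8},
    {"x":0,"y":0,"z":-5,"spin":0,"fingers":-0.8},
    {"x":0,"y":0,"z":-30,"spin":0,"fingers":-0.8},
    {"x":0,"y":0,"z":-65,"spin":0,"fingers":-0.8},
    {"x":0,"y":0,"z":-100,"spin":0,"fingers":-0.8},
    {"x":0,"y":0,"z":-100,"spin":0,"fingers":-0.8}
  ]
}}

```text
clock: 26.22
eef_pos: [0.5879, 0.2267, 0.1941]
tool_rot: [0.086, 0.996, 0.002, 0.004]
ft_force: [-0.1, -0.2, -0.1]
grip_width: 0.0767
grasp_force: 0.0
```

Run:
```python
from h import *
c=snap('wrist','pics/w9.png'); im=c['pixels']
hsv=cv2.cvtColor(im,cv2.COLOR_RGB2HSV)
mv(.5856,.2257,.0918,170)
# project predicted features with fisheye to check local edges
g=lambda x,z:.03+(-x*np.sin(np.radians(20))+z*np.cos(np.radians(20)))/1000
th=np.radians(-10); d=np.array([np.cos(th),np.sin(th)]); l=np.array([-d[1],d[0]])
W=lambda x,y,z:np.array([*(d*(.6567+(x*.9397+z*.342)/1000)+l*(.324+y/1000)),g(x,z)])
Rm=cv2.Rodrigues(c['rvec'])[0]; K=c['K']
def fp(P):
    q=Rm@P+np.ravel(c['tvec']); t=np.arctan2(np.hypot(q[0],q[1]),q[2]); n=np.hypot(q[0],q[1]); return K[0,2]+K[0,0]*t*q[0]/n,K[1,2]+K[1,1]*t*q[1]/n
for n,P in [('up lugL',(-182,31,33)),('up lugR',(-182,-31,33)),('up heelL',(-10,31,33)),('up heelR',(-10,-31,33)),('lugtip up',(-198,0,29.5)),('low lug tip',(-188,0,11.5))]:
    print(n,np.round(fp(W(*P)),1))
# white-beige mask
m=((im[:,:,0].astype(int)-im[:,:,2]>8)&(im[:,:,0]>120)).astype(np.uint8)
m=cv2.morphologyEx(m,cv2.MORPH_OPEN,np.ones((2,2)))
n,lab,st,ce=cv2.connectedComponentsWithStats(m)
for i in range(1,n):
    if st[i,4]>60: print(st[i],ce[i].round(0),im[lab==i].mean(0).round(0))
```

```text
clk 26.27 tcp [0.5867 0.2262 0.1918] yaw 170.08 F [0.4 0.5 0. ] j6 0.54 -> shift [  1.4  -0.9 100. ] spin 0.1
up lugL [324.2 162. ]
up lugR [231.3 162. ]
up heelL [308.3 308.3]
up heelR [247.9 308.3]
lugtip up [277.7 137.8]
low lug tip [277.8 139. ]
[423   0  27  15 233] [438.   5.] [176. 172. 163.]
[ 530   32   30   82 1318] [549.  77.] [203. 177.  61.]
[ 234  136   92  174 2221] [286. 169.] [158. 156. 148.]
[  66  171   35   42 1080] [ 84. 191.] [190. 186. 177.]
[527 211  33  38 546] [543. 230.] [193. 191. 183.]
[239 214   6  38  86] [242. 233.] [136. 134. 127.]
[378 233  16  12 157] [385. 239.] [123.  94.  48.]
[362 261  43  20 387] [388. 268.] [159. 155. 147.]
[352 272  10  30 118] [357. 290.] [130. 126. 120.]
[503 349   7  17  64] [506. 357.] [136. 107.  80.]
[334 360  26  11 156] [347. 366.] [139. 106.  77.]
[ 396  379   50   41 1053] [422. 401.] [148. 123.  98.]
[  0 386  32  34 842] [ 13. 404.] [139. 132. 122.]
[116 405  45  11 335] [137. 410.] [171. 169. 160.]
```

The tray's mask box (x 234–325, y 136–309) matches the predicted pose (231–324, 138–308): it lies flat on the lower tray, about 10 mm up from the backstop. I'll push its lug down the slope.

Emit:
{"api": "jog_arm", "payload": {
  "motion": [
    {"x":40,"y":0,"z":0,"spin":0,"fingers":0.5},
    {"x":80,"y":-0.5,"z":0,"spin":0,"fingers":1},
    {"x":86,"y":-0.5,"z":30,"spin":0,"fingers":1},
    {"x":86,"y":-0.5,"z":60,"spin":0,"fingers":1},
    {"x":86,"y":-0.5,"z":76,"spin":0,"fingers":1},
    {"x":86,"y":-0.5,"z":77,"spin":0,"fingers":1},
    {"x":86,"y":-0.5,"z":77,"spin":0,"fingers":1}
  ]
}}

```text
clock: 27.15
eef_pos: [0.5015, 0.2403, 0.1133]
tool_rot: [0.087, 0.996, 0.0, 0.0]
ft_force: [0.6, -0.2, 0.4]
grip_width: 0.0001
grasp_force: 0.0
```

Run:
```python
from h import *
mv(.5023,.2404,.1145,170); mv(.5267,.2361,.111,170)
```

```text
clk 27.15 tcp [0.5015 0.2403 0.1133] yaw 170.07 F [ 0.6 -0.2  0.4] j6 0.62 -> shift [-0.8  0.2 -1.2] spin 0.1
clk 27.15 tcp [0.5015 0.2403 0.1133] yaw 170.07 F [ 0.6 -0.2  0.4] j6 0.62 -> shift [-25.5   0.2   2.4] spin 0.1
```

Emit:
{"api": "jog_arm", "payload": {
  "motion": [
    {"x":-5,"y":0,"z":-1,"spin":0,"fingers":1},
    {"x":-10,"y":0,"z":-1,"spin":0,"fingers":1},
    {"x":-14,"y":0,"z":-1,"spin":0,"fingers":1},
    {"x":-16,"y":0,"z":0,"spin":0,"fingers":1},
    {"x":-18,"y":0,"z":0.6,"spin":0,"fingers":1},
    {"x":-20,"y":0,"z":1.2,"spin":0,"fingers":1},
    {"x":-22,"y":0,"z":2,"spin":0,"fingers":1}
  ]
}}

```text
clock: 28.02
eef_pos: [0.5225, 0.2363, 0.1107]
tool_rot: [0.086, 0.996, -0.0, -0.0]
ft_force: [-0.4, -0.6, -0.4]
grip_width: -0.0001
grasp_force: 0.1
```

Emit:
{"api": "jog_arm", "payload": {
  "motion": [
    {"x":-1.5,"y":0,"z":0.4,"spin":0,"fingers":1},
    {"x":-3,"y":0,"z":0.4,"spin":0,"fingers":1}
  ]
}}

```text
clock: 28.28
eef_pos: [0.5255, 0.2358, 0.1103]
tool_rot: [0.086, 0.996, -0.0, -0.0]
ft_force: [-1.3, 0.4, 0.3]
grip_width: 0.0001
grasp_force: 0.9
```

Emit:
{"api": "jog_arm", "payload": {
  "motion": [
    {"x":-1.5,"y":0,"z":0.3,"spin":0,"fingers":1},
    {"x":-2.5,"y":0,"z":0.3,"spin":0,"fingers":1},
    {"x":-2.5,"y":0,"z":0.3,"spin":0,"fingers":1}
  ]
}}

```text
clock: 28.65
eef_pos: [0.5257, 0.2359, 0.1101]
tool_rot: [0.086, 0.996, 0.0, -0.002]
ft_force: [-7.6, 1.6, 2.8]
grip_width: 0.0002
grasp_force: 3.4
```

Emit:
{"api": "jog_arm", "payload": {
  "motion": [
    {"x":-1.5,"y":0,"z":0.3,"spin":0,"fingers":1},
    {"x":-2,"y":0,"z":0.3,"spin":0,"fingers":1}
  ]
}}

```text
clock: 28.9
eef_pos: [0.5259, 0.2359, 0.11]
tool_rot: [0.086, 0.996, 0.001, -0.004]
ft_force: [-12.4, 1.5, 8.3]
grip_width: 0.0001
grasp_force: 6.1
```

Emit:
{"api": "jog_arm", "payload": {
  "motion": [
    {"x":4,"y":0,"z":-1,"spin":0,"fingers":1},
    {"x":25,"y":0,"z":-1,"spin":0,"fingers":1},
    {"x":25,"y":0,"z":10,"spin":0,"fingers":1},
    {"x":25,"y":0,"z":14,"spin":0,"fingers":1},
    {"x":22,"y":0,"z":14,"spin":0,"fingers":1},
    {"x":17,"y":0,"z":14,"spin":0,"fingers":1},
    {"x":14,"y":0,"z":14,"spin":0,"fingers":1},
    {"x":13,"y":0,"z":14,"spin":0,"fingers":1}
  ]
}}

```text
clock: 29.9
eef_pos: [0.5177, 0.2372, 0.0959]
tool_rot: [0.087, 0.996, 0.0, 0.0]
ft_force: [-0.6, 0.1, -0.1]
grip_width: -0.0005
grasp_force: 0.0
```

Emit:
{"api": "jog_arm", "payload": {
  "motion": [
    {"x":-1.5,"y":0,"z":0,"spin":0,"fingers":1},
    {"x":-3,"y":0,"z":0,"spin":0,"fingers":1},
    {"x":-3,"y":0,"z":0,"spin":0,"fingers":1}
  ]
}}

```text
clock: 30.28
eef_pos: [0.5195, 0.2369, 0.0958]
tool_rot: [0.086, 0.996, 0.0, -0.001]
ft_force: [-2.1, -0.5, 1.5]
grip_width: -0.0002
grasp_force: 1.1
```

Emit:
{"api": "jog_arm", "payload": {
  "motion": [
    {"x":-1.5,"y":0,"z":0,"spin":0,"fingers":1},
    {"x":-2.5,"y":0,"z":0,"spin":0,"fingers":1},
    {"x":-2.5,"y":0,"z":0,"spin":0,"fingers":1}
  ]
}}

```text
clock: 30.65
eef_pos: [0.5198, 0.2369, 0.0957]
tool_rot: [0.086, 0.996, 0.0, -0.003]
ft_force: [-8.1, 2.1, 4.6]
grip_width: 0.0001
grasp_force: 4.7
```

Emit:
{"api": "jog_arm", "payload": {
  "motion": [
    {"x":3,"y":0,"z":0,"spin":0,"fingers":1},
    {"x":28,"y":0,"z":-5,"spin":0,"fingers":1},
    {"x":30,"y":0,"z":-40,"spin":0,"fingers":1},
    {"x":30,"y":0,"z":-80,"spin":0,"fingers":1},
    {"x":0,"y":0,"z":-96,"spin":0,"fingers":1},
    {"x":-30,"y":0,"z":-96,"spin":0,"fingers":1},
    {"x":-65,"y":0,"z":-96,"spin":0,"fingers":1},
    {"x":-65,"y":0,"z":-96,"spin":0,"fingers":1}
  ]
}}

```text
clock: 31.65
eef_pos: [0.5891, 0.2242, 0.1911]
tool_rot: [0.088, 0.996, -0.0, 0.001]
ft_force: [-0.2, -0.3, -0.8]
grip_width: -0.0001
grasp_force: 0.0
```

Run:
```python
from h import *
c=snap('wrist','pics/w10.png'); im=c['pixels']
mv(.5,.2,.2,170)
g=lambda x,z:.03+(-x*np.sin(np.radians(20))+z*np.cos(np.radians(20)))/1000
th=np.radians(-10); d=np.array([np.cos(th),np.sin(th)]); l=np.array([-d[1],d[0]])
W=lambda x,y,z:np.array([*(d*(.6567+(x*.9397+z*.342)/1000)+l*(.324+y/1000)),g(x,z)])
Rm=cv2.Rodrigues(c['rvec'])[0]; K=c['K']
def fp(P):
    q=Rm@P+np.ravel(c['tvec']); t=np.arctan2(np.hypot(q[0],q[1]),q[2]); n=np.hypot(q[0],q[1]); return K[0,2]+K[0,0]*t*q[0]/n,K[1,2]+K[1,1]*t*q[1]/n
for n,P in [('up lugL',(-172,31,33)),('up lugR',(-172,-31,33)),('up heelL',(0,31,33)),('up heelR',(0,-31,33)),('lugtip up',(-188,0,29.5)),('low lug tip',(-188,0,11.5)),('low lugR',(-172,-31,15))]:
    print(n,np.round(fp(W(*P)),1))
m=((im[:,:,0].astype(int)-im[:,:,2]>8)&(im[:,:,0]>110)).astype(np.uint8)
m=cv2.morphologyEx(m,cv2.MORPH_OPEN,np.ones((2,2)))
n,lab,st,ce=cv2.connectedComponentsWithStats(m)
for i in range(1,n):
    if st[i,4]>60 and 200<ce[i][0]<360: 
        print(st[i],ce[i].round(0))
        if st[i,4]>1000:
            for r in range(st[i,1],st[i,1]+st[i,3],12):
                xs=np.where(lab[r]==i)[0]; print(r,xs.min() if len(xs) else None,xs.max() if len(xs) else None)
# change check in top view away from the arm
t=snap('top','pics/top9.png'); a=cv2.imread('pics/top0.png').astype(int); b=t['pixels'][:,:,::-1].astype(int)
for nm,(x0,y0,x1,y1) in dict(open=(383,205,410,232),benchbox=(150,248,192,286),green=(215,270,280,318),yellow=(78,215,136,272),dish=(286,208,312,236),jar=(288,130,315,158),marker=(372,272,412,304),rackbox=(183,160,222,200)).items():
    print(nm,np.abs(a-b)[y0:y1,x0:x1].mean().round(1))
```

```text
clk 31.7 tcp [0.5876 0.2246 0.1911] yaw 170.01 F [-0.5  0.4 -0.1] j6 0.54 -> shift [ 82.  -39.4  -8.9] spin 0.0
up lugL [327.2 173.5]
up lugR [235.3 173.6]
up heelL [310.8 314.7]
up heelR [251.2 314.8]
lugtip up [281.3 149.9]
low lug tip [281.2 137.7]
low lugR [238.1 160.1]
[ 237  135   92   50 2671] [281. 161.]
135 265 293
147 263 299
159 237 321
171 238 327
183 239 241
[314 178  15 116 337] [321. 232.]
open 2.3
benchbox 3.8
green 20.0
yellow 2.7
dish 8.5
jar 6.7
marker 20.6
rackbox 45.9
```

```bash
python3 -c "
from workcell import bot
print(bot.job_done())"
```

```text
the job is handed in; nothing more can be done
None
```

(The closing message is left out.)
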